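Load the section-slide holder under the viewing stage's spring clip

TASK

Load the blue slide holder into the viewing stage: with one fingertip press the clip's orange bar down and keep it down so the jaw lifts, while the other fingertip pushes the holder by its raised rear lip under the jaw until it is fully home against the black end stop. Only when it is home let go of the bar, so that the jaw closes on the holder, and move clear. Only touch and push: do not pick up or tip the holder, and leave the jar, dish and pot beside the stage alone.

Things in the scene. Friction and masses are not known exactly. Their poses are not given: they have to be found in the camera images.
- stage: Fixed grey base plate, top 12 mm above the table, x -120..120, y -60..110 mm. Origin on the table surface under the centreline of the holder's channel; x is the push direction, y towards the clip's bar, z up. Rails at y = +/-35 mm (6 wide, 8 tall, x -90..95) leave the holder 2 mm play each side. Two posts at y = 48 mm, x = -112 and 90 (tops at 30 mm) carry the clip's shaft.
- stop (a point): Centre of the end stop's face that the holder's front must meet: stage x = 95 mm, y = 0, 17 mm above the table. Same axes as the stage. The stop's top is 26 mm above the table.
- clip (a joint): Spring clip, a rocker on a shaft along stage x at y = 48 mm, 26 mm above the table. Rad: 0 = closed on an empty stage (jaw too low for the holder), grows as the bar is pressed, limit 0.42. The jaw clears the holder above 0.15; hold 0.2 to 0.4 while pushing. Closed on the holder it rests at about 0.14. Springs back when let go; 1.5 N on the bar starts it, 5 to 6 N reaches the limit.
- bar (a point): Point on top of the clip's press bar (moves with it): stage x -50, y 83 mm, on the orange strip (y 71..97). The bar is a 4 mm plate, stage x -115..80, y 48..97 mm. At joint 0 it slopes up 0.2 rad away from the shaft, this point 35 mm above the table; at 0.2 it is level, top at 28 mm; at 0.4 this point is at 21 mm. A fingertip may slide along it in x while pressing.
- jaw (a point): Middle of the underside of the jaw's black foot (25 mm long in stage x, from 55 to 80 mm; 10 mm wide), stage y about -7 mm; 15 mm above the table when closed. The arm that carries it crosses the channel at stage x 55 to 80 mm.
- holder: Blue slide holder, loose, 70 g: a flat plate 100 (x) x 60 (y) x 10 mm with a white slide with pink spots on top and a raised lip along its rear edge. Origin at the centre of its underside, x towards its front. It starts in the channel short of the jaw. Fully home its origin is at stage x = 45 mm.
- lip (a point): Middle of the top edge of the lip's rear face: holder x = -50 mm, 28 mm above the holder's underside (40 mm above the table). The lip is 5 mm thick, 56 mm wide and stands 18 mm above the plate; push on its rear face. Fully home this point is at stage x = -5 mm.
- front (a point): Centre of the holder's front face (holder x = 50 mm, 5 mm above its underside).
- jar: Bystander: closed amber jar, 50 mm across, 60 mm tall, origin at the centre of its underside.
- dish: Bystander: open steel dish, 70 mm across, 30 mm tall, origin at the centre of its underside.
- pot: Bystander: green pot with steel lid, 44 mm across, 42 mm tall, origin at the centre of its underside.

How it is judged:
On the way, in this order (a step that is already met when the one before it is completed fails the run):
1. the clip is held open with the holder still short of the jaw (value of joint clip above 0.17 rad and contact force between the fingers and clip above 0.3 N and x of front in the frame of stop below -0.036 m), for 0.1 s.
2. with the clip still held open, the holder is pushed home against the stop (value of joint clip above 0.17 rad and x of front in the frame of stop above -0.004 m), for 0.2 s.
At the end, for the whole second after the job is handed in: The holder lies flat and at rest in the channel with its front within 4 mm of the end stop, and the released clip's jaw presses on it (clip joint 0.10 to 0.165 rad) (x of front in the frame of stop above -0.004 m and y of front in the frame of stop between -0.005 and 0.005 m and angle between the x axis of holder and the x axis of stage, either way round below 0.1 rad and angle between holder's own z axis and vertical below 0.06 rad and z of holder in the frame of stage below 0.015 m and value of joint clip between 0.1 and 0.165 rad and contact force between clip and holder above 0.3 N and linear speed of holder below 0.01 m/s); the robot touches nothing.
It fails at once if the holder is lifted (more than 8 mm) or tipped (z of holder in the frame of stage above 0.02 m or angle between holder's own z axis and vertical above 0.2 rad).
It fails at once if the holder goes under the jaw while the clip is not held open (x of front in the frame of stop between -0.034 and -0.008 m and value of joint clip below 0.155 rad).
It fails at once if the jar, dish or pot is moved more than 15 mm or tipped (distance of any of jar, dish, pot from where it was at the start of the episode above 0.015 m or angle between any of jar, dish, pot's own z axis and vertical above 0.3 rad).
It also fails if it takes over 38 s, if anything falls off the work surface, if the arm or the gripper's body presses on something with over 40 N, if the wrist force passes 120 N, or if a joint passes its speed limit or range.

ROBOT

A 6-joint arm with a two-finger parallel gripper is mounted at the origin on the work surface. World frame = base frame: x ahead of the robot, y to its left, z up, the work surface at z = 0. Lengths are in m, angles in rad, forces in N, time in s.
With the tool pointing down it reaches from about 0.3 to 0.825 m from the base axis. Payload 5.4 kg.
Tool frame: the origin (TCP) lies on the centre line of the jaws, within the pads' length; the fingertips stand 17 mm ahead of it and the grasp point (between the pads) lies 2 mm behind it (r.tip_extent is the distance from the TCP to the fingertips, in m); x points along the fingers, y is the direction in which the jaws open and shut, and the axes are right-handed (so a half turn about x gives the same grasp; the last joint's range is limited). The gripper opens to 92 mm and grips with 3 to 60 N. Pads are 20 mm wide; open, the fingers measure 128 mm over their backs; the gripper's body (75 mm by 189 mm) begins 69 mm behind the grasp point.
Start: joints at [0.963, 0.158, 1.597, -0, 1.386, -0.21], TCP at [0.223, 0.53, 0.232] pointing down, gripper open.
Joint ranges: [-2.91, 2.91], [-0.94, 2.29], [0.18, 2.7], [-1.29, 4.43], [0.17, 2.64], [-3, 3]. Speed limits (rad/s): [2.57, 2.57, 3.14, 3.14, 3.14, 3.14].

INTERFACE

Orientations are given as a unit quaternion [x, y, z, w].
In Python, from bench import r gives the robot as it stands. The module is installed in compiled form; this text tells all that it offers.
- The arm moves only by the tool arm_command, never from a script. Its argument "moves" is a list of rows, each an object of numbers: "tx", "ty", "tz": the shift along the tool's x, y, z in cm; "wx", "wy", "wz": the turn, a rotation vector about the tool's x, y, z in rad. In form: [{"tx": .., "ty": .., "tz": .., "wx": .., "wy": .., "wz": ..}, ...]. A call has 1 to 20 rows; each row shifts and turns the commanded pose from where the row before left it, along the tool's axes as they then stand; what a row does not reach is not made up. A row lasts 1/12 s, in which the tool goes at most 41.7 mm and 7.16 degrees, less where a joint would pass 70% of its speed; a pose out of reach is approached as far as the arm can. A call with a gripper value outside its range is refused whole. "claw" is the opening, from 0 (shut) to 1 (fully open), set as the call begins (left out, the last holds). The fingers move at their own pace and stop on an object; the grip force is fixed at half the most. Time passes only in rows, so rows that do not move let the fingers close. It gives the time, the measured TCP pose, the force and the opening at its end, in the units of the state.
- r.get_state(): the state, without advancing time (a new reading comes with each control period).
- r.camera(name): name is "side" or "top"; returns a dict with "image" (480x640x3 uint8, red, green, blue), "mtx" (3x3 intrinsics, pixels), "world_from_camera" (4x4, takes a point from camera to world coordinates). Camera axes: x right, y down, z forward; pixel columns grow to the right and rows downward; lengths in m; the calibration is good to about 2 mm. A picture is of the moment at which its call begins. There is no depth.
- r.close_job(): hands the job in, once; it reports no verdict.
The state is a dict: "t": time; "joint_pos": joint angles; "dq": joint speeds; "effort": joint torques, N m; "tcp_pos": TCP position; "eef_rot": TCP orientation; "ft_force": force on the tool from outside, world axes, zero at the start; "wrist_torque": the same for the moment, N m; "opening": finger opening in m.
Only numpy, scipy, OpenCV 4.12 (cv2) and the standard library are available. Lean on these libraries where they do the work, as an engineer would, in place of code of your own. Each camera call takes 0.05 s, during which the arm holds its last target. There are 200 camera calls.

## Working session

There is one attempt and no reset: what is moved stays moved. The work goes in short steps, Python scripts to look and compute and a tool call to move; the robot and the scene stay as the last step left them, time stands still between calls to the robot, and variables do not carry over. Pictures are saved under pics/ and viewed, about 8 in all and at most 12, crops included, and the job is handed in when it is done.

Besides the shell and the picture viewer there is one more tool, called after "Call:" by a JSON object that holds its "api" and its "payload". arm_command: Moves the arm, as the interface text tells. Its arguments: {"type":"object","properties":{"moves":{"type":"array"},"claw":{"type":"number"}},"required":["moves"]}

```bash
mkdir -p pics; ls; python3 - <<'E'
from bench import r
import cv2
for n in("top","side"):
    c=r.camera(n); cv2.imwrite(f"pics/{n}0.png",c["image"][:,:,::-1]); print(n,c["mtx"].tolist(),c["world_from_camera"].round(4).tolist())
print(r.get_state(), r.tip_extent)
E
```

```text
pics
top [[610.4314432072877, 0.0, 322.22993384755483], [0.0, 610.4314432072877, 236.72821834468138], [0.0, 0.0, 1.0]] [[-0.0184, -0.9908, 0.1343, 0.4932], [-0.9998, 0.0172, -0.0101, 0.0205], [0.0077, -0.1345, -0.9909, 1.064], [0.0, 0.0, 0.0, 1.0]]
side [[592.4001413009696, 0.0, 324.80176446104326], [0.0, 592.4001413009696, 231.466376244608], [0.0, 0.0, 1.0]] [[0.9817, -0.1415, 0.1277, 0.4994], [-0.1893, -0.6466, 0.739, -0.6695], [-0.022, -0.7496, -0.6615, 0.6899], [0.0, 0.0, 0.0, 1.0]]
{'t': 0.1, 'joint_pos': array([ 9.62851846e-01,  1.58948911e-01,  1.59809701e+00, -1.05921423e-05,
        1.38620257e+00, -2.10084900e-01]), 'dq': array([-0.00024533, -0.0023337 , -0.00210771,  0.00067217, -0.00126902,
       -0.00158098]), 'effort': array([-3.44195487e-04, -3.86505926e+01, -3.22959602e+01,  7.03259208e-02,
        3.39259661e-02, -1.84893952e-05]), 'tcp_pos': array([0.22248398, 0.52963375, 0.23074287]), 'eef_rot': array([ 0.13919936,  0.69339102, -0.14027656,  0.69293212]), 'ft_force': array([ 0.36376745,  0.67354715, -0.93256105]), 'wrist_torque': array([-0.02146249, -0.0474187 , -0.00099534]), 'opening': 0.0915668652078962} 0.017
```

View pics/top0.png

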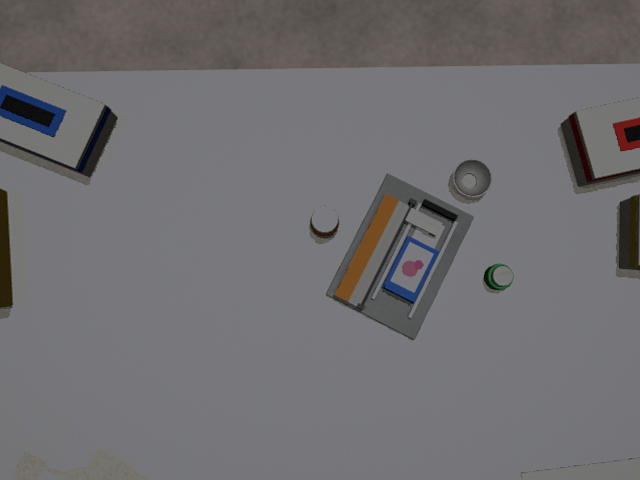

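View pics/side0.png

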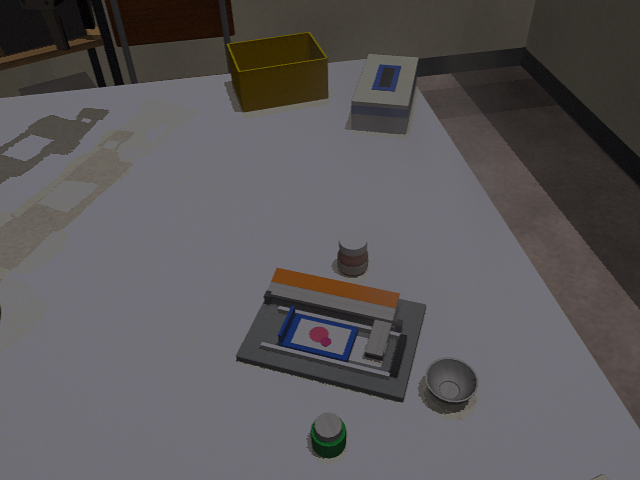

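The top view shows the stage with corners near (388,175), (472,217), (413,339), (327,293). The push direction runs up and to the right, the bar is on the left, and the holder is at about (411,268). The jar is at (325,221), the dish at (472,180) and the pot at (498,277). I'll enlarge both views next.

```bash
python3 - <<'E'
import cv2
a=cv2.imread("pics/top0.png")[165:345,310:510]; cv2.imwrite("pics/top0c.png",cv2.convertScaleAbs(cv2.resize(a,None,fx=3.3,fy=3.3,interpolation=cv2.INTER_CUBIC),alpha=1.5))
a=cv2.imread("pics/side0.png")[260:400,235:435]; cv2.imwrite("pics/side0c.png",cv2.convertScaleAbs(cv2.resize(a,None,fx=4,fy=4,interpolation=cv2.INTER_CUBIC),alpha=1.5))
E
```

```text
(no output)
```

View pics/top0c.png

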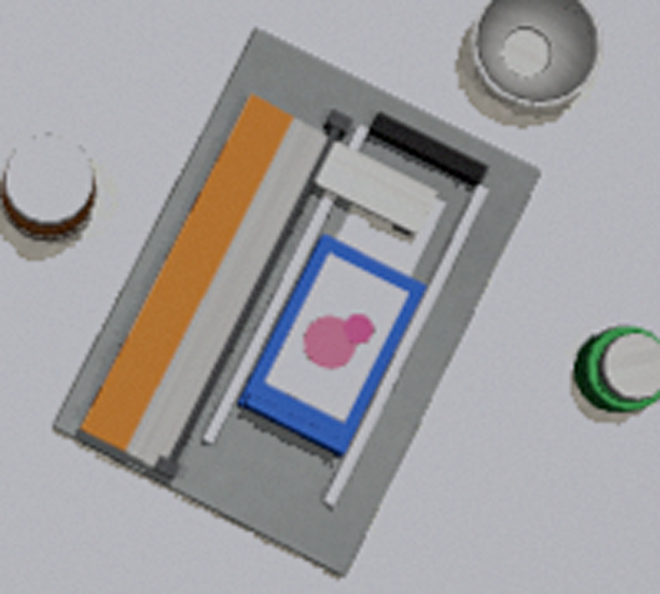

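View pics/side0c.png

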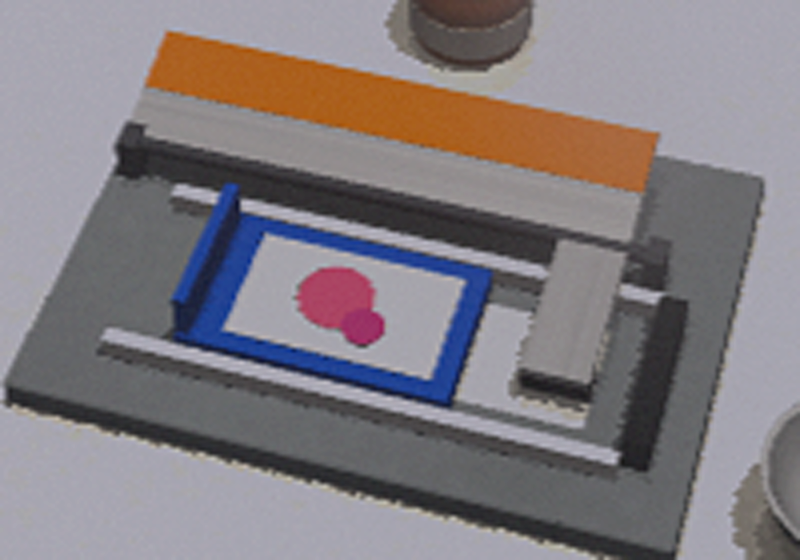

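The crops are clear enough to read corners from. In the top crop the plate corners are (255,29), (540,174), (343,576), (53,431), and the holder front corners are (325,237) and (424,287). In the side crop the lip's top rear corners are (232,185) and (176,298). I'll fit the stage pose and holder x from these.

```bash
cat > h.py <<'E'
import numpy as np
from scipy.optimize import least_squares
from scipy.spatial.transform import Rotation as R
from bench import r
def proj(c,P):
    T=np.linalg.inv(c["world_from_camera"]); q=(T[:3,:3]@P.T).T+T[:3,3]; q=(c["mtx"]@q.T).T
    return q[:,:2]/q[:,2:]
def w(p,P):  # stage mm -> world m
    P=np.atleast_2d(P)/1000.; c,s=np.cos(p[2]),np.sin(p[2])
    return np.c_[p[0]+c*P[:,0]-s*P[:,1],p[1]+s*P[:,0]+c*P[:,1],P[:,2]]
def tool(p):
    s=r.get_state(); R0=R.from_quat(s["eef_rot"])
    d=s["tcp_pos"][:2]-p[:2]; c,sn=np.cos(p[2]),np.sin(p[2])
    M=np.array([[c,sn],[-sn,c]])
    return s,R0,np.r_[M@d,s["tcp_pos"][2]-r.tip_extent]*1000
def goal(p,x,y,ztip):
    """print needed turn (tool axes) and then shift in final tool axes, cm"""
    s,R0,st=tool(p); a=p[2]
    ys=np.array([-np.sin(a),np.cos(a),0])
    if R0.as_matrix()[:,1]@ys<0: ys=-ys
    X=np.array([0,0,-1.]); Rg=R.from_matrix(np.c_[X,ys,np.cross(X,ys)])
    d=w(p,[x,y,ztip])[0]+[0,0,r.tip_extent]-s["tcp_pos"]
    print("t",round(s["t"],2),"stage tip",st.round(1),"F",s["ft_force"].round(2),"turn",(R0.inv()*Rg).as_rotvec().round(4),"shift cm",(Rg.inv().apply(d)*100).round(2),"open",round(s["opening"],4))
    return Rg
E
cat > fit.py <<'E'
from h import *
ct,cs=r.camera("top"),r.camera("side")
S=[(120,110,12),(120,-60,12),(-120,-60,12),(-120,110,12),(-90,35,20),(-90,-35,20)]
tp=np.array([(255,29),(540,174),(343,576),(53,431),(209,441),(330,503)])/3.3+[310,165]
S2=[(120,-60,12),(-120,-60,12),(120,110,12),(-90,-35,20),(-90,35,20)]
sp=np.array([(677,556),(8,388),(763,180),(105,335),(178,192)])/4+[235,260]
ft=lambda p:(proj(ct,w(p,S))-tp).ravel(); fs=lambda p:(proj(cs,w(p,S2))-sp).ravel()
for f in (ft,fs,lambda p:np.r_[ft(p),fs(p)]):
    o=least_squares(f,[.45,-.1,-.45]); print(o.x.round(4),np.abs(o.fun).max().round(2))
p=o.x; np.save("p.npy",p)
# holder points: rays to stage coordinates
def ray(c,uv,z):
    d=c["world_from_camera"][:3,:3]@np.linalg.solve(c["mtx"],[*uv,1]); o=c["world_from_camera"][:3,3]
    P=o+d*(z/1000-o[2])/d[2]; q=P[:2]-p[:2]; a=p[2]
    return (np.array([np.cos(a)*q[0]+np.sin(a)*q[1],-np.sin(a)*q[0]+np.cos(a)*q[1]])*1000).round(1)
T=lambda u,v:(310+u/3.3,165+v/3.3)
Sd=lambda u,v:(235+u/4,260+v/4)
print("front top",ray(ct,T(325,237),22),ray(ct,T(424,287),22),"side",ray(cs,Sd(490,272),22),ray(cs,Sd(448,403),22))
print("lip rear side",ray(cs,Sd(228,185),40),ray(cs,Sd(175,298),40),"top",ray(ct,T(241,404),40),ray(ct,T(340,453),40))
for n,uv in(("jar",(325,214)),("dish",(472,175)),("pot",(502,276))): print(n,ray(ct,uv,{"jar":60,"dish":30,"pot":42}[n]))
Rg=goal(p,-100,40,90)
E
python3 fit.py
```

```text
[ 0.589  -0.1476 -0.4898] 1.06
[ 0.5919 -0.1495 -0.4905] 1.43
[ 0.5906 -0.1485 -0.4894] 2.39
front top [31.7 27.9] [ 31.6 -29.6] side [34.4 28.8] [ 35.2 -30.4]
lip rear side [-63.7  27.1] [-64.1 -27. ] top [-68.1  29.8] [-67.5 -25.8]
jar [ -4.3 171.6]
dish [177.9 -22.6]
pot [  39.7 -139.6]
t 0.2 stage tip [-643.7  425.7  214. ] F [ 0.67  0.65 -0.17] turn [ 0.0916 -0.0002  0.0011] shift cm [ 12.4  -38.57  54.37] open 0.0919
```

The separate fits agree to about 3 mm. The holder front is at stage x≈33 and the lip rear at ≈-66, 99 mm apart against the known 100. Next I'll move to above the start point with the gap at about 66 mm, which puts one finger over the bar (y≈74–92) and the other at about y=0.

Call:
{"api": "arm_command", "payload": {"moves": [{"wx":0.0916},{"tx":0.6,"ty":-2,"tz":2.9},{"tx":0.6,"ty":-2,"tz":2.9},{"tx":0.6,"ty":-2,"tz":2.9},{"tx":0.6,"ty":-2,"tz":2.9},{"tx":0.6,"ty":-2,"tz":2.9},{"tx":0.6,"ty":-2,"tz":2.9},{"tx":0.6,"ty":-2,"tz":2.9},{"tx":0.6,"ty":-2,"tz":2.9},{"tx":0.6,"ty":-2,"tz":2.9},{"tx":0.6,"ty":-2,"tz":2.9},{"tx":0.6,"ty":-2,"tz":2.9},{"tx":0.6,"ty":-2,"tz":2.9},{"tx":0.6,"ty":-2,"tz":2.9},{"tx":0.6,"ty":-2,"tz":2.9},{"tx":0.6,"ty":-2,"tz":2.9},{"tx":0.6,"ty":-2,"tz":2.9},{"tx":0.6,"ty":-2,"tz":2.9},{"tx":0.6,"ty":-2,"tz":2.9},{}], "claw": 0.72}}

```text
schema error: expected keys tx, ty, tz, wx, wy, wz
```

```bash
python3 - <<'E'
from h import *
goal(np.load("p.npy"),-85,41,60)
E
```

```text
t 0.2 stage tip [-643.7  425.7  214. ] F [ 0.67  0.65 -0.17] turn [ 0.0916 -0.0002  0.0011] shift cm [ 15.4  -38.47  55.87] open 0.0919
```

All six keys are needed in each row.

Call:
{"api": "arm_command", "payload": {"moves": [{"tx":0,"ty":0,"tz":0,"wx":0.0916,"wy":0,"wz":0},{"tx":0.6,"ty":-2,"tz":2.9,"wx":0,"wy":0,"wz":0},{"tx":0.6,"ty":-2,"tz":2.9,"wx":0,"wy":0,"wz":0},{"tx":0.6,"ty":-2,"tz":2.9,"wx":0,"wy":0,"wz":0},{"tx":0.6,"ty":-2,"tz":2.9,"wx":0,"wy":0,"wz":0},{"tx":0.6,"ty":-2,"tz":2.9,"wx":0,"wy":0,"wz":0},{"tx":0.6,"ty":-2,"tz":2.9,"wx":0,"wy":0,"wz":0},{"tx":0.6,"ty":-2,"tz":2.9,"wx":0,"wy":0,"wz":0},{"tx":0.6,"ty":-2,"tz":2.9,"wx":0,"wy":0,"wz":0},{"tx":0.6,"ty":-2,"tz":2.9,"wx":0,"wy":0,"wz":0},{"tx":0.6,"ty":-2,"tz":2.9,"wx":0,"wy":0,"wz":0},{"tx":0.6,"ty":-2,"tz":2.9,"wx":0,"wy":0,"wz":0},{"tx":0.6,"ty":-2,"tz":2.9,"wx":0,"wy":0,"wz":0},{"tx":0.6,"ty":-2,"tz":2.9,"wx":0,"wy":0,"wz":0},{"tx":0.6,"ty":-2,"tz":2.9,"wx":0,"wy":0,"wz":0},{"tx":0.6,"ty":-2,"tz":2.9,"wx":0,"wy":0,"wz":0},{"tx":0.6,"ty":-2,"tz":2.9,"wx":0,"wy":0,"wz":0},{"tx":0.6,"ty":-2,"tz":2.9,"wx":0,"wy":0,"wz":0},{"tx":0.6,"ty":-2,"tz":2.9,"wx":0,"wy":0,"wz":0},{"tx":0,"ty":0,"tz":0,"wx":0,"wy":0,"wz":0}], "claw": 0.72}}

```text
t: 1.87
tcp_pos: [0.5159, -0.038, 0.1228]
eef_rot: [0.172, 0.685, -0.173, 0.686]
ft_force: [-0.6, -0.1, -0.1]
opening: 0.0659
```

```bash
python3 - <<'E'
from h import *
goal(np.load("p.npy"),-85,41,60)
E
```

```text
t 1.87 stage tip [-117.9   62.5  105.8] F [-0.55 -0.15 -0.06] turn [-0.0047  0.0014  0.0014] shift cm [ 4.58 -2.15  3.29] open 0.0659
```

Call:
{"api": "arm_command", "payload": {"moves": [{"tx":1.5,"ty":-0.7,"tz":1.1,"wx":-0.0047,"wy":0.0014,"wz":0.0014},{"tx":1.5,"ty":-0.7,"tz":1.1,"wx":0,"wy":0,"wz":0},{"tx":1.5,"ty":-0.75,"tz":1.1,"wx":0,"wy":0,"wz":0},{"tx":0.5,"ty":0,"tz":0,"wx":0,"wy":0,"wz":0},{"tx":0,"ty":0,"tz":0,"wx":0,"wy":0,"wz":0}]}}

```text
t: 2.28
tcp_pos: [0.5319, -0.0667, 0.072]
eef_rot: [0.171, 0.688, -0.169, 0.685]
ft_force: [-0.2, 0.0, -0.1]
opening: 0.0663
```

```bash
python3 - <<'E'
from h import *
import cv2
goal(np.load("p.npy"),-85,41,25)
A=[cv2.convertScaleAbs(cv2.resize(r.camera(n)["image"][b[0]:b[1],b[2]:b[3],::-1],(400,400),interpolation=cv2.INTER_CUBIC),alpha=1.5) for n,b in(("side",(220,400,240,420)),("top",(165,345,310,490)))]
cv2.imwrite("pics/a1.png",np.hstack(A))
E
```

```text
t 2.28 stage tip [-90.3  44.6  55. ] F [-0.22  0.03 -0.09] turn [ 0.004  -0.0052 -0.0011] shift cm [ 3.   -0.36  0.53] open 0.0663
```

View pics/a1.png

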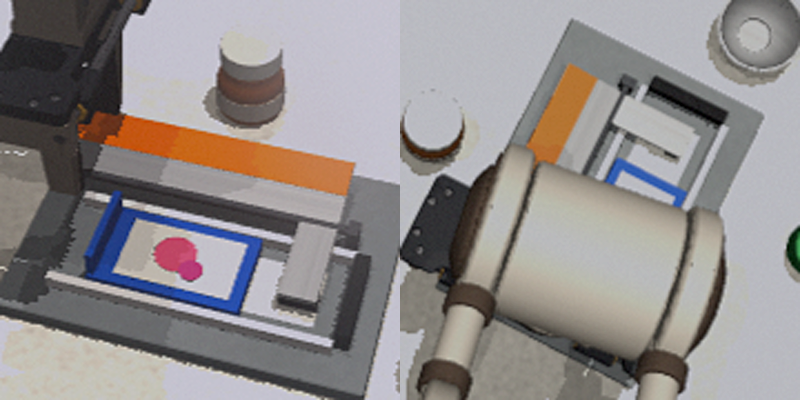

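The near finger stands behind the lip (its tip is at about (65,195) in the left panel), the far finger is over the orange strip, and nothing touches. I'll press the bar down to a tip height of about 25 mm.

Call:
{"api": "arm_command", "payload": {"moves": [{"tx":0.5,"ty":-0.36,"tz":0.4,"wx":0.004,"wy":-0.005,"wz":-0.001},{"tx":0.5,"ty":0,"tz":0,"wx":0,"wy":0,"wz":0},{"tx":0.5,"ty":0,"tz":0,"wx":0,"wy":0,"wz":0},{"tx":0.5,"ty":0,"tz":0,"wx":0,"wy":0,"wz":0},{"tx":0.5,"ty":0,"tz":0,"wx":0,"wy":0,"wz":0},{"tx":0.4,"ty":0,"tz":0,"wx":0,"wy":0,"wz":0},{"tx":0,"ty":0,"tz":0,"wx":0,"wy":0,"wz":0},{"tx":0,"ty":0,"tz":0,"wx":0,"wy":0,"wz":0}]}}

```text
t: 3.05
tcp_pos: [0.5355, -0.072, 0.0447]
eef_rot: [0.171, 0.685, -0.171, 0.687]
ft_force: [0.5, 2.9, 4.9]
opening: 0.0661
```

```bash
python3 - <<'E'
from h import *
import cv2
goal(np.load("p.npy"),-76,41,25)
cv2.imwrite("pics/a2.png",cv2.convertScaleAbs(cv2.resize(r.camera("side")["image"][240:400,235:435,::-1],(700,560),interpolation=cv2.INTER_CUBIC),alpha=1.7))
E
```

```text
t 3.05 stage tip [-84.6  41.6  27.7] F [0.54 2.94 4.87] turn [ 0.0007  0.0034 -0.0012] shift cm [ 0.27 -0.06  0.86] open 0.0661
```

View pics/a2.png

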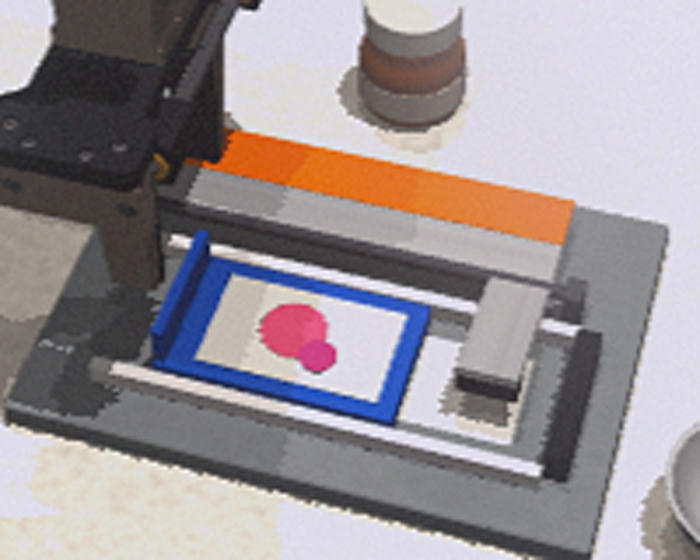

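The jaw has lifted and the holder hasn't moved. I'll estimate the clip angle from the bar's outer right corner at crop (573,202) and inner strip edge.

```bash
python3 - <<'E'
from h import *
p=np.load("p.npy"); c=r.camera("side"); 
for q in (0,.1,.2,.25,.3,.35,.4):
    a=.2-q; P=[(80,48+49*np.cos(a)-2*np.sin(a),26+2*np.cos(a)+49*np.sin(a))]
    # foot: underside far corner, y=-12,z=15 at q=0
    v=np.array([-12-48,15-26]); cq,sq=np.cos(-q),np.sin(-q); f=[48+cq*v[0]-sq*v[1],26+sq*v[0]+cq*v[1]]
    P+=[(55,*f),(80,*f)]
    print(q,((proj(c,w(p,P))-[235,240])*3.5).round(0).tolist())
print("before: bar corner",(235+658/4-235)*3.5,(260+133/4-240)*3.5,"foot",520/4*3.5,(20+390/4)*3.5, 590/4*3.5,(20+398/4)*3.5)
print(r.get_state()["ft_force"])
E
```

```text
0 [[574.0, 189.0], [453.0, 408.0], [514.0, 423.0]]
0.1 [[574.0, 195.0], [452.0, 400.0], [515.0, 415.0]]
0.2 [[573.0, 202.0], [453.0, 391.0], [515.0, 406.0]]
0.25 [[573.0, 206.0], [453.0, 386.0], [515.0, 401.0]]
0.3 [[573.0, 210.0], [453.0, 381.0], [516.0, 395.0]]
0.35 [[572.0, 214.0], [454.0, 375.0], [517.0, 390.0]]
0.4 [[572.0, 218.0], [454.0, 369.0], [517.0, 384.0]]
before: bar corner 575.75 186.375 foot 455.0 411.25 516.25 418.25
[-0.32467657  2.35093785  5.45795016]
```

The bar corner and foot both give q≈0.22–0.25, in agreement with the tip height. I'll press about 2 mm more, then push slowly for most of the way.

Call:
{"api": "arm_command", "payload": {"moves": [{"tx":0.1,"ty":-0.05,"tz":0,"wx":0,"wy":0,"wz":0},{"tx":0.1,"ty":0,"tz":0,"wx":0,"wy":0,"wz":0},{"tx":0,"ty":0,"tz":0,"wx":0,"wy":0,"wz":0},{"tx":0,"ty":0,"tz":0,"wx":0,"wy":0,"wz":0},{"tx":0,"ty":0,"tz":0.2,"wx":0,"wy":0,"wz":0},{"tx":0,"ty":0,"tz":0.2,"wx":0,"wy":0,"wz":0},{"tx":0,"ty":0,"tz":0.2,"wx":0,"wy":0,"wz":0},{"tx":0,"ty":0,"tz":0.2,"wx":0,"wy":0,"wz":0},{"tx":0,"ty":0,"tz":0.2,"wx":0,"wy":0,"wz":0},{"tx":0,"ty":0,"tz":0.2,"wx":0,"wy":0,"wz":0},{"tx":0,"ty":0,"tz":0.2,"wx":0,"wy":0,"wz":0},{"tx":0,"ty":0,"tz":0.2,"wx":0,"wy":0,"wz":0},{"tx":0,"ty":0,"tz":0,"wx":0,"wy":0,"wz":0}]}}

```text
t: 4.23
tcp_pos: [0.5481, -0.0804, 0.0422]
eef_rot: [0.171, 0.686, -0.171, 0.686]
ft_force: [-3.5, 2.9, 5.3]
opening: 0.0662
```

```bash
python3 - <<'E'
from h import *
import cv2
goal(np.load("p.npy"),-30,41,25.5)
cv2.imwrite("pics/a3.png",cv2.convertScaleAbs(cv2.resize(r.camera("side")["image"][240:400,235:435,::-1],(700,560),interpolation=cv2.INTER_CUBIC),alpha=1.7))
E
```

```text
t 4.23 stage tip [-69.5  40.1  25.2] F [-3.51  2.91  5.34] turn [0.0011 0.0007 0.0007] shift cm [-0.03  0.09  3.95] open 0.0662
```

View pics/a3.png

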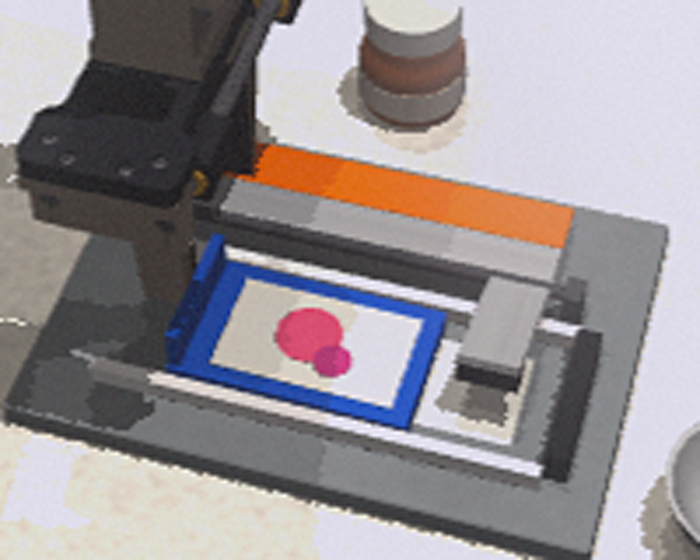

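The clip is open at about 0.29, judging by the bar corner at (573,208). The finger is on the lip, and the holder is flat and has moved forward a few mm. I'll keep pushing.

Call:
{"api": "arm_command", "payload": {"moves": [{"tx":0,"ty":0.05,"tz":0.2,"wx":0,"wy":0,"wz":0},{"tx":0,"ty":0,"tz":0.2,"wx":0,"wy":0,"wz":0},{"tx":0,"ty":0,"tz":0.2,"wx":0,"wy":0,"wz":0},{"tx":0,"ty":0,"tz":0.2,"wx":0,"wy":0,"wz":0},{"tx":0,"ty":0,"tz":0.2,"wx":0,"wy":0,"wz":0},{"tx":0,"ty":0,"tz":0.2,"wx":0,"wy":0,"wz":0},{"tx":0,"ty":0,"tz":0.2,"wx":0,"wy":0,"wz":0},{"tx":0,"ty":0,"tz":0.2,"wx":0,"wy":0,"wz":0},{"tx":0,"ty":0,"tz":0.2,"wx":0,"wy":0,"wz":0},{"tx":0,"ty":0,"tz":0.2,"wx":0,"wy":0,"wz":0},{"tx":0,"ty":0,"tz":0.2,"wx":0,"wy":0,"wz":0},{"tx":0,"ty":0,"tz":0.2,"wx":0,"wy":0,"wz":0},{"tx":0,"ty":0,"tz":0.2,"wx":0,"wy":0,"wz":0},{"tx":0,"ty":0,"tz":0.2,"wx":0,"wy":0,"wz":0},{"tx":0,"ty":0,"tz":0.2,"wx":0,"wy":0,"wz":0},{"tx":0,"ty":0,"tz":0.2,"wx":0,"wy":0,"wz":0},{"tx":0,"ty":0,"tz":0.2,"wx":0,"wy":0,"wz":0},{"tx":0,"ty":0,"tz":0.2,"wx":0,"wy":0,"wz":0},{"tx":0,"ty":0,"tz":0.2,"wx":0,"wy":0,"wz":0},{"tx":0,"ty":0,"tz":0,"wx":0,"wy":0,"wz":0}]}}

```text
t: 5.95
tcp_pos: [0.5819, -0.0979, 0.0423]
eef_rot: [0.171, 0.686, -0.171, 0.686]
ft_force: [-1.9, 2.4, 5.7]
opening: 0.0661
```

```bash
python3 - <<'E'
from h import *
goal(np.load("p.npy"),-15,41,25.5)
E
```

```text
t 5.95 stage tip [-31.5  40.6  25.3] F [-1.88  2.41  5.66] turn [0.0011 0.0009 0.0007] shift cm [-0.02  0.04  1.65] open 0.0661
```

Call:
{"api": "arm_command", "payload": {"moves": [{"tx":0,"ty":0,"tz":0.2,"wx":0,"wy":0,"wz":0},{"tx":0,"ty":0,"tz":0.2,"wx":0,"wy":0,"wz":0},{"tx":0,"ty":0,"tz":0.2,"wx":0,"wy":0,"wz":0},{"tx":0,"ty":0,"tz":0.2,"wx":0,"wy":0,"wz":0},{"tx":0,"ty":0,"tz":0.2,"wx":0,"wy":0,"wz":0},{"tx":0,"ty":0,"tz":0.2,"wx":0,"wy":0,"wz":0},{"tx":0,"ty":0,"tz":0.1,"wx":0,"wy":0,"wz":0},{"tx":0,"ty":0,"tz":0,"wx":0,"wy":0,"wz":0}]}}

```text
t: 6.62
tcp_pos: [0.5933, -0.1039, 0.0423]
eef_rot: [0.171, 0.686, -0.171, 0.686]
ft_force: [-3.5, 1.4, 5.8]
opening: 0.0659
```

```bash
python3 - <<'E'
from h import *
import cv2
goal(np.load("p.npy"),-15,41,25.5)
cv2.imwrite("pics/a4.png",cv2.convertScaleAbs(cv2.resize(r.camera("side")["image"][280:400,270:430,::-1],(800,600),interpolation=cv2.INTER_CUBIC),alpha=1.7))
E
```

```text
t 6.62 stage tip [-18.6  40.6  25.3] F [-3.46  1.44  5.77] turn [0.0011 0.0007 0.0008] shift cm [-0.02  0.04  0.36] open 0.0659
```

View pics/a4.png

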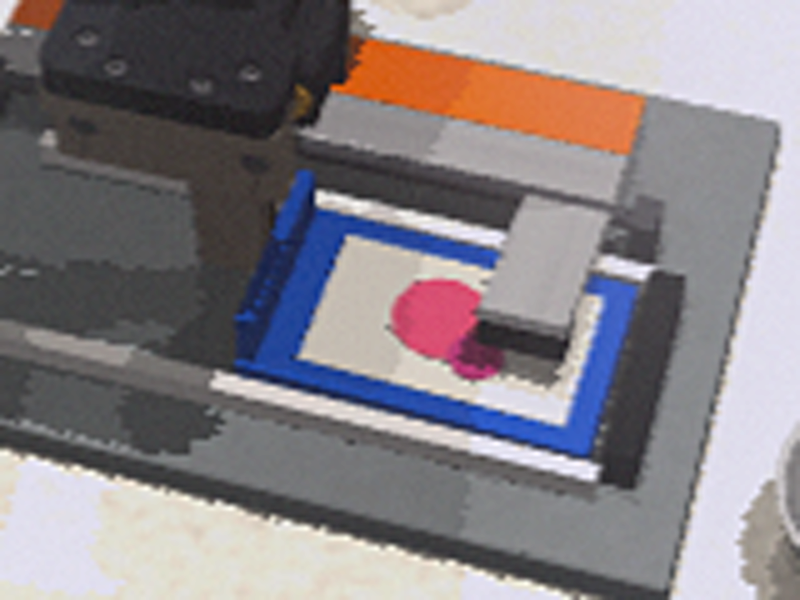

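The holder is under the open jaw and only a few mm from the stop. I'll finish in 1 mm steps and watch the force.

Call:
{"api": "arm_command", "payload": {"moves": [{"tx":0,"ty":0,"tz":0.1,"wx":0,"wy":0,"wz":0},{"tx":0,"ty":0,"tz":0.1,"wx":0,"wy":0,"wz":0},{"tx":0,"ty":0,"tz":0,"wx":0,"wy":0,"wz":0}]}}

```text
t: 6.92
tcp_pos: [0.5949, -0.1048, 0.0423]
eef_rot: [0.171, 0.686, -0.171, 0.686]
ft_force: [-2.5, 2.3, 5.4]
opening: 0.066
```

Call:
{"api": "arm_command", "payload": {"moves": [{"tx":0,"ty":0,"tz":0.1,"wx":0,"wy":0,"wz":0},{"tx":0,"ty":0,"tz":0,"wx":0,"wy":0,"wz":0}]}}

```text
t: 7.08
tcp_pos: [0.5956, -0.1052, 0.0423]
eef_rot: [0.171, 0.686, -0.171, 0.686]
ft_force: [-3.8, 1.7, 5.9]
opening: 0.0663
```

```bash
python3 - <<'E'
from h import *
import cv2
goal(np.load("p.npy"),-15,41,25.5)
cv2.imwrite("pics/a5.png",cv2.convertScaleAbs(cv2.resize(r.camera("side")["image"][280:400,270:430,::-1],(800,600),interpolation=cv2.INTER_CUBIC),alpha=1.7))
E
```

```text
t 7.08 stage tip [-15.9  40.6  25.3] F [-3.78  1.73  5.94] turn [0.001  0.     0.0008] shift cm [-0.02  0.04  0.09] open 0.0663
```

View pics/a5.png

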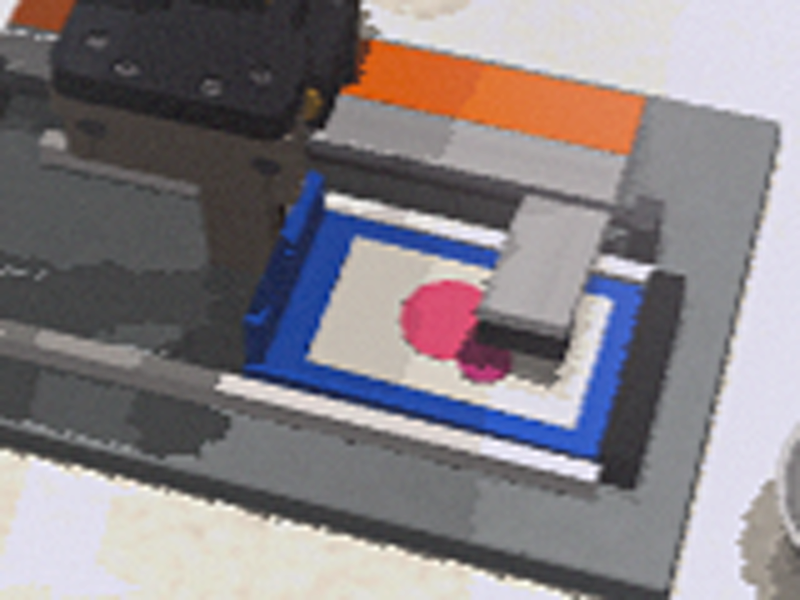

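The holder's front edge is now almost at the stop (about (605,458)), and there is no force rise yet. I'll keep going in 1 mm steps until contact.

Call:
{"api": "arm_command", "payload": {"moves": [{"tx":0,"ty":0,"tz":0.1,"wx":0,"wy":0,"wz":0},{"tx":0,"ty":0,"tz":0,"wx":0,"wy":0,"wz":0}]}}

```text
t: 7.3
tcp_pos: [0.5958, -0.1053, 0.0422]
eef_rot: [0.171, 0.687, -0.171, 0.685]
ft_force: [-6.3, 4.3, 8.2]
opening: 0.0661
```

Call:
{"api": "arm_command", "payload": {"moves": [{"tx":0,"ty":0,"tz":0.1,"wx":0,"wy":0,"wz":0},{"tx":0,"ty":0,"tz":0,"wx":0,"wy":0,"wz":0}]}}

```text
t: 7.47
tcp_pos: [0.5959, -0.1053, 0.0421]
eef_rot: [0.171, 0.688, -0.171, 0.685]
ft_force: [-8.8, 5.9, 9.8]
opening: 0.0661
```

The stop is met: the tool stalled while the push force rose by about 6 N. With the bar still held, I'll ease back off the lip and check.

Call:
{"api": "arm_command", "payload": {"moves": [{"tx":0,"ty":0,"tz":-0.1,"wx":0,"wy":0,"wz":0},{"tx":0,"ty":0,"tz":-0.1,"wx":0,"wy":0,"wz":0},{"tx":0,"ty":0,"tz":0,"wx":0,"wy":0,"wz":0},{"tx":0,"ty":0,"tz":0,"wx":0,"wy":0,"wz":0},{"tx":0,"ty":0,"tz":-0.2,"wx":0,"wy":0,"wz":0},{"tx":0,"ty":0,"tz":-0.3,"wx":0,"wy":0,"wz":0},{"tx":0,"ty":0,"tz":0,"wx":0,"wy":0,"wz":0}]}}

```text
t: 8.05
tcp_pos: [0.594, -0.1043, 0.0439]
eef_rot: [0.17, 0.683, -0.172, 0.689]
ft_force: [1.9, -0.7, 4.3]
opening: 0.0663
```

```bash
python3 - <<'E'
from h import *
import cv2
goal(np.load("p.npy"),-15,41,25.5)
cv2.imwrite("pics/a6.png",cv2.convertScaleAbs(cv2.resize(r.camera("side")["image"][280:400,270:430,::-1],(800,600),interpolation=cv2.INTER_CUBIC),alpha=1.7))
E
```

```text
t 8.05 stage tip [-17.8  40.6  26.9] F [ 1.88 -0.68  4.29] turn [0.0004 0.0081 0.0002] shift cm [0.14 0.04 0.28] open 0.0663
```

View pics/a6.png

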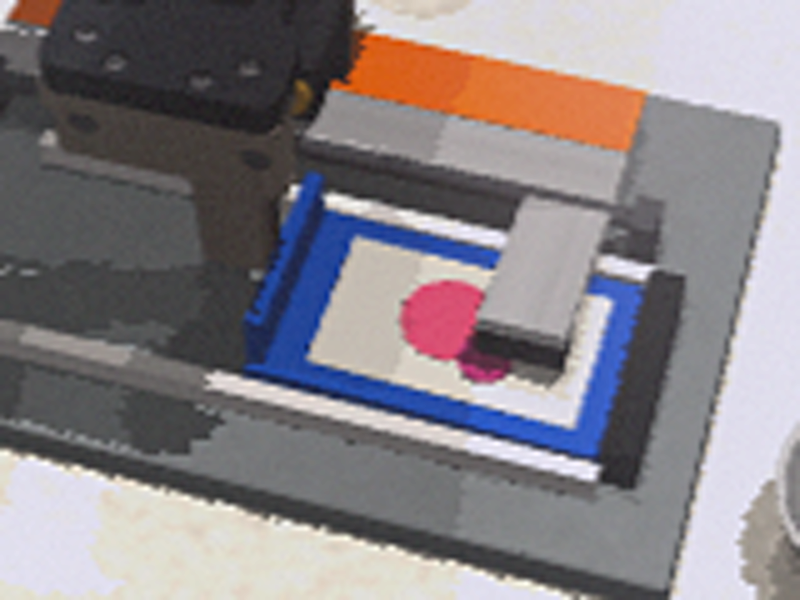

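The holder sits flat against the stop (front at about (605,458)), the finger is clear of the lip, and the jaw is still open. I'll release the bar and move clear.

Call:
{"api": "arm_command", "payload": {"moves": [{"tx":-0.2,"ty":0,"tz":-0.2,"wx":0,"wy":0,"wz":0},{"tx":-0.3,"ty":0,"tz":-0.2,"wx":0,"wy":0,"wz":0},{"tx":-0.4,"ty":0,"tz":0,"wx":0,"wy":0,"wz":0},{"tx":-0.8,"ty":0,"tz":0,"wx":0,"wy":0,"wz":0},{"tx":-1.5,"ty":0,"tz":0,"wx":0,"wy":0,"wz":0},{"tx":-3,"ty":0,"tz":0,"wx":0,"wy":0,"wz":0},{"tx":-3,"ty":0,"tz":0,"wx":0,"wy":0,"wz":0},{"tx":-3,"ty":0,"tz":-1,"wx":0,"wy":0,"wz":0},{"tx":-2,"ty":0,"tz":-3,"wx":0,"wy":0,"wz":0},{"tx":0,"ty":0,"tz":-3,"wx":0,"wy":0,"wz":0},{"tx":0,"ty":0,"tz":-3,"wx":0,"wy":0,"wz":0},{"tx":0,"ty":0,"tz":-3,"wx":0,"wy":0,"wz":0},{"tx":0,"ty":0,"tz":-3,"wx":0,"wy":0,"wz":0},{"tx":0,"ty":0,"tz":0,"wx":0,"wy":0,"wz":0},{"tx":0,"ty":0,"tz":0,"wx":0,"wy":0,"wz":0},{"tx":0,"ty":0,"tz":0,"wx":0,"wy":0,"wz":0}]}}

```text
t: 9.43
tcp_pos: [0.4478, -0.0261, 0.1844]
eef_rot: [0.171, 0.685, -0.171, 0.688]
ft_force: [-0.7, -0.4, 1.5]
opening: 0.066
```

```bash
python3 - <<'E'
from h import *
import cv2
p=np.load("p.npy"); goal(p,-15,41,25.5); c=r.camera("side")
for q in (0,.1,.14,.2): 
    a=.2-q; print(q,((proj(c,w(p,[(80,48+49*np.cos(a)-2*np.sin(a),26+2*np.cos(a)+49*np.sin(a))]))-[270,280])*5).round(0))
cv2.imwrite("pics/a7.png",cv2.convertScaleAbs(cv2.resize(c["image"][280:400,270:430,::-1],(800,600),interpolation=cv2.INTER_CUBIC),alpha=1.7))
E
```

```text
t 9.43 stage tip [-183.7   40.9  167.4] F [-0.72 -0.42  1.5 ] turn [ 0.0008  0.0041 -0.0003] shift cm [1.419e+01 1.000e-02 1.687e+01] open 0.066
0 [[645.  69.]]
0.1 [[645.  78.]]
0.14 [[644.  82.]]
0.2 [[644.  88.]]
```

View pics/a7.png

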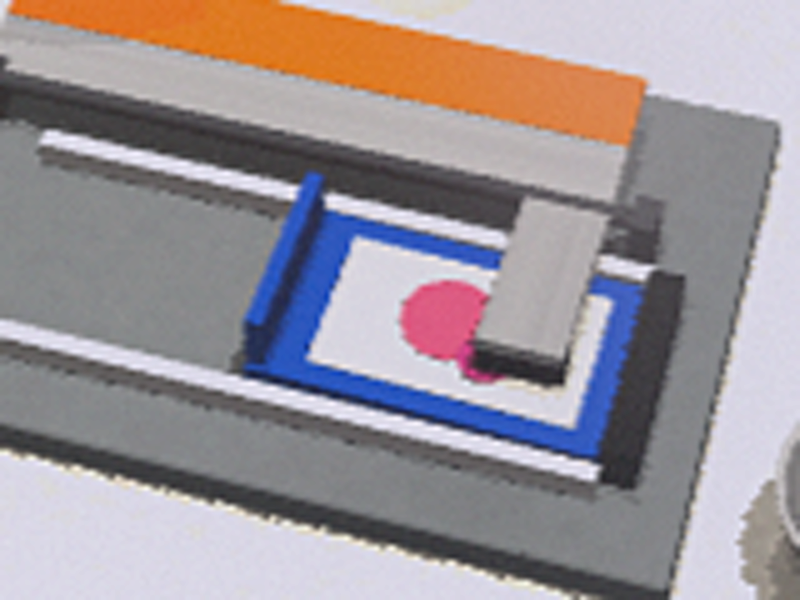

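The jaw rests on the holder: the bar corner at (645,78) gives q≈0.10–0.14, with the earlier bias of about 3 px putting it near 0.14. The holder is flat at the stop and the arm is clear, so I'll hand in.

```bash
python3 -c "
from bench import r
print(r.close_job())"
```

```text
the job is handed in; nothing more can be done
None
```

The slide holder is loaded and clamped, and I handed the job in at about 9.5 s of the 38 s allowed; no verdict was reported.

**What I did:**
- One fingertip pressed the bar to about 0.29 rad, estimated from the picture. At a tip height of 25 mm it kept the clip open throughout the push.
- The other fingertip pushed the lip about 50 mm, until the tool stalled against the stop and the push force rose by about 6 N.
- I backed off the lip with the bar still down, then released the bar and lifted clear.

**Last checks:**
- **Holder:** it lies flat with its front against the stop and did not move when I let go.
- **Jaw:** it rests on the holder. The bar corner reads about 0.10 rad directly and about 0.14 rad after correcting the roughly 3 px offset seen with the clip closed, so the raw reading is at the edge of the allowed range.
- **Arm and bystanders:** the arm is clear, with the tip about 167 mm up and behind the stage. It never came near the jar, dish or pot, though I took no final measurement of them.

**Disagreement:** the top and side camera fits of the stage differed by about 3 mm, so I judged the home position by contact with the stop rather than by the camera.

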